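Put the control bottles right and load the cooling dock

ROBOT

A 6-joint arm with a two-finger parallel gripper is mounted at the origin on a cart in front of the work surface, level with it; the furniture and walls round the work are solid. World frame = base frame: x ahead of the robot, y to its left, z up, the work surface at z = 0. Lengths are in m, angles in rad, forces in N, time in s.
With the tool pointing down it reaches from about 0.35 to 0.775 m from the base axis. Payload 5.5 kg.
Tool frame: the origin (TCP) lies at the very end of the fingers, on their centre line; the grasp point (between the pads) lies env.pinch_z behind it (env.pinch_z is the distance from the TCP to the grasp point, in m); z points along the fingers, y is the line along which they close (so a half turn about z gives the same grasp; the last joint's range is limited). The gripper opens to 85 mm and grips with 20 to 120 N. Pads are 22 mm wide; open, the fingers measure 114 mm over their backs; the gripper's body (76 mm by 85 mm) begins 54 mm behind the grasp point. The pads swing forward as they close: fully open they stand 13 mm farther back than shut.
Start: joints at [1.105, 0.313, 0.046, 1.304, 0, 1.431], TCP at [0.184, 0.545, 0.231] pointing down, gripper open.
Joint ranges: [-2.76, 2.76], [-0.86, 1.69], [-1.03, 1.26], [-2.2, 2.34], [-1.47, 1.5], [-3.14, 3.14]. Speed limits (rad/s): [2.57, 2.57, 3.14, 3.14, 3.14, 3.14].

INTERFACE

Orientations are given as a unit quaternion [w, x, y, z].
In Python, from workcell import env, eyes gives the robot as it stands.
- The arm moves only by the shell command python3 -m jog 'ROWS' [FORCE]. ROWS is JSON, one flat list of numbers, 7 for each row, row after row: the shift along the world's x, y, z as a fraction of full scale, then the turn, a rotation vector about the world's x, y, z as a fraction of full scale, then the opening, from -1 (shut) to 1 (fully open), so that 0 is half open. A call has 1 to 12 rows; each row is the pose to reach, as a shift and turn from the pose commanded when the call began, turning the shorter way round; what a row does not reach only later rows make up. Full scale, the value 1, is 20 cm for a shift and pi rad for a turn. A row lasts 1/12 s, in which the tool goes at most 41.7 mm and 7.16 degrees, less where a joint would pass 70% of its speed; a pose out of reach is approached as far as the arm can. A call with a number of a shift or a turn outside -1 to 1 is refused whole. A call with a gripper value outside its range is refused whole. The fingers move at their own pace and stop on an object; FORCE is the grip in N (left out, the last holds). Time passes only in rows, so rows that repeat a pose let the fingers close. It gives the time, the measured TCP pose, the force, the opening and the grip force at its end, in the units of the state.
- env.get_state(): the state, without advancing time (a new reading comes with each control period).
- eyes.read_camera(name): name is "scene" or "side" or "wrist"; returns (picture, depth): 420x560x3 uint8, red, green, blue; 420x560 float32, m along the optical axis (not along the pixel's ray), 0 where there is no reading.
- eyes.calibration(name): a dict with "fx", "fy", "cx", "cy" (pixels), "R" (3x3) and "t" (3): a world point X has camera coordinates R X + t; the wrist camera has in their place "tool_from_camera" (4x4, takes a point from camera to tool coordinates, whose origin is the TCP and whose axes are the flange's). Camera axes: x right, y down, z forward; pixel columns grow to the right and rows downward; lengths in m; the calibration is good to about 2 mm. The wrist camera is an equidistant fisheye: a pixel r from the principal point sees the ray r / f radians off the axis. A picture is of the moment at which its call begins: read the wrist's pose just before it. calibration takes no time and is no camera call.
- env.hand_in(): hands the job in; it is judged then, once.
The state is a dict: "clock": time; "joint_pos": joint angles; "qvel": joint speeds; "tau": joint torques, N m; "tcp_pos": TCP position; "orientation": TCP orientation; "wrist_force": force on the tool from outside, world axes, zero at the start; "ft_torque": the same for the moment, N m; "finger_gap": finger opening in m; "grip_force": force on a finger pad.
Only numpy, scipy, OpenCV 4.12 (cv2) and the standard library are available. Lean on these libraries where they do the work, as an engineer would, in place of code of your own. Each camera call takes 0.05 s, during which the arm holds its last target. There are 200 camera calls.

TASK

The last shift put the two brown control bottles back in each other's block of the cooling dock: the red-capped one stands in the green block and the green-capped one in the red. Swap them over, and load the blue-capped buffer bottle and the small purple-capped vial from the bench too, so that every bottle stands upright and fully down in the block of its own cap's colour. Keep the bottles upright all the while, and leave the beaker standing where it is.

Things in the scene. Friction and masses are not known exactly. Their poses are not given: they have to be found in the camera images.
- red_control: control bottle with red screw cap and brown glass, 33 mm diameter, 62 mm tall, about 30 g; straight body up to 38 mm, sloping shoulder, cap 23 mm diameter from 44 mm up. Origin: centre of its underside, z up. At the start it stands, wrongly, in the green block's well, 40 mm of it showing. It fits both the red and the green well (22 mm deep: hold it higher than 24 mm above its underside).
- green_control: control bottle with green screw cap and brown glass, 33 mm diameter, 62 mm tall, about 30 g; straight body up to 38 mm, sloping shoulder, cap 23 mm diameter from 44 mm up. Origin: centre of its underside, z up. At the start it stands, wrongly, in the red block's well, 40 mm of it showing. It fits both the red and the green well (22 mm deep: hold it higher than 24 mm above its underside).
- buffer: white buffer bottle with blue screw cap, 44 mm diameter, 78 mm tall, about 85 g; straight body up to 45 mm, sloping shoulder, cap 23 mm diameter from 54 mm up. Origin: centre of its underside, z up. Starts standing on the bench. The well it belongs in is 28 mm deep, so hold it higher than 30 mm above its underside.
- vial: small white vial with purple screw cap, 26 mm diameter, 46 mm tall, about 12 g; straight body up to 26 mm, cap 21 mm diameter from about 33 mm up. Origin: centre of its underside, z up. Starts standing on the bench. The well it belongs in is 14 mm deep, so hold it higher than 16 mm above its underside.
- cooling_dock: white cooling dock on the bench, 94 mm deep (x), 300 mm long (y), 54 mm high, fixed. Origin: centre of its underside; x away from the robot, y along its length, to the left. Four coloured blocks sit in it in a row along y, 68 mm apart, in any order; their tops are 60 mm above the bench.
- red_block: red metal block, 66 x 66 x 40 mm, fixed in the cooling dock. Origin: centre of its underside, 20 mm above the bench; z up, axes as the dock's. In its middle a round well 22 mm deep, 42 mm bore, mouth flared to 49 mm; the block's top is 40 mm and the well's floor 18 mm above the origin. Place of the red-capped control bottle.
- green_block: green metal block, 66 x 66 x 40 mm, fixed in the cooling dock. Origin: centre of its underside, 20 mm above the bench; z up, axes as the dock's. In its middle a round well 22 mm deep, 42 mm bore, mouth flared to 49 mm; the block's top is 40 mm and the well's floor 18 mm above the origin. Place of the green-capped control bottle.
- blue_block: blue metal block, 66 x 66 x 40 mm, fixed in the cooling dock. Origin: centre of its underside, 20 mm above the bench; z up, axes as the dock's. In its middle a round well 28 mm deep, 52 mm bore, mouth flared to 59 mm; the block's top is 40 mm and the well's floor 12 mm above the origin. Place of the blue-capped buffer bottle.
- purple_block: purple metal block, 66 x 66 x 40 mm, fixed in the cooling dock. Origin: centre of its underside, 20 mm above the bench; z up, axes as the dock's. In its middle a round well 14 mm deep, 34 mm bore, mouth flared to 41 mm; the block's top is 40 mm and the well's floor 26 mm above the origin. Place of the purple-capped vial.
- beaker: clear glass beaker, 56 mm diameter, 69 mm tall, 55 g, standing on the bench among the bottles. Origin: centre of its underside. To be left alone. The strip of bench in front of the dock (x 0.40 to 0.47 m, y -0.20 to 0.12 m) holds only this beaker, the buffer bottle and the vial, so there is room on it to set something down for a while.

How it is judged:
At the end, for the whole second after the job is handed in: Each bottle stands at rest, upright (within 0.12 rad), on the floor of the well of the block of its cap's colour (within 8 mm of the block's centre, underside within 4 mm of the well's floor), and the beaker stands within 30 mm of where it was (horizontal distance between red_control and red_block below 0.008 m and z of red_control in the frame of red_block between 0.014 and 0.022 m and angle between each of red_control, green_control, buffer, vial, beaker's own z axis and vertical below 0.12 rad and linear speed of each of red_control, green_control, buffer, vial below 0.02 m/s and horizontal distance between green_control and green_block below 0.008 m and z of green_control in the frame of green_block between 0.014 and 0.022 m and horizontal distance between buffer and blue_block below 0.008 m and z of buffer in the frame of blue_block between 0.008 and 0.016 m and horizontal distance between vial and purple_block below 0.008 m and z of vial in the frame of purple_block between 0.022 and 0.03 m and distance of beaker from where it was at the start of the episode below 0.03 m); the robot touches nothing.
It fails at once if a bottle is tipped over (more than 0.7 rad) (angle between any of red_control, green_control, buffer, vial's own z axis and vertical above 0.7 rad).
It fails at once if the beaker is pushed away (more than 30 mm) or tipped over (distance of beaker from where it was at the start of the episode above 0.03 m or angle between beaker's own z axis and vertical above 0.5 rad).
It also fails if it takes over 104 s, if anything falls off the work surface, if the arm or the gripper's body presses on something with over 40 N, if the wrist force passes 120 N, or if a joint passes its speed limit or range.

## Working session

There is one attempt and no reset: what is moved stays moved. The work goes in short steps, Python scripts to look and compute and a shell command to move; the robot and the scene stay as the last step left them, time stands still between calls to the robot, and variables do not carry over. Pictures are saved under pics/ and viewed, at most 14 in all, crops included, and the job is handed in when it is done.

```bash
mkdir -p pics
python3 - <<'E'
from workcell import env, eyes
import cv2,numpy as np
s=env.get_state(); print(s, env.pinch_z)
for n in ["scene","side"]:
    p,d=eyes.read_camera(n); np.savez(f"{n}.npz",p=p,d=d)
    cv2.imwrite(f"pics/{n}0.png",p[:,:,::-1]); print(n,eyes.calibration(n))
print(eyes.calibration("wrist"))
E
```

```text
{'clock': 0.0, 'joint_pos': array([ 1.10541102e+00,  3.13994081e-01,  4.49942270e-02,  1.30361727e+00,
       -3.49251786e-05,  1.43120058e+00]), 'qvel': array([ 0.00096745,  0.00066333, -0.00049032,  0.00044447, -0.00072254,
       -0.00070399]), 'tau': array([-1.10829387e-03, -4.80630898e+01,  2.98529309e+01,  1.93150132e-02,
       -1.54669060e-04, -1.65872973e-05]), 'tcp_pos': array([0.1838173 , 0.54428583, 0.23041871]), 'orientation': array([-2.54536576e-04,  1.62175259e-01,  9.86761550e-01, -8.74265890e-04]), 'wrist_force': array([-0.39461258,  0.38171755, -0.47167245]), 'ft_torque': array([ 0.00264769, -0.02139115, -0.00451248]), 'grip_force': 0.0, 'finger_gap': 0.08516491250280074} 0.0187
scene {'fx': 417.525049383715, 'fy': 417.525049383715, 'cx': 272.1783202744184, 'cy': 204.591000282198, 'R': array([[ 0.4736489 , -0.88052639,  0.01816605],
       [-0.63782431, -0.35717325, -0.68235432],
       [ 0.60731941,  0.31160962, -0.73079585]]), 't': array([-0.29293071,  0.38206973,  0.57454071])}
side {'fx': 483.5078885917151, 'fy': 483.5078885917151, 'cx': 282.1962441747235, 'cy': 215.53177706513816, 'R': array([[ 0.95668591, -0.29045405, -0.01971062],
       [-0.20255085, -0.61546429, -0.76169342],
       [ 0.20910576,  0.73269377, -0.64763773]]), 't': array([-0.51105696,  0.13291021,  0.79962083])}
{'fx': 325.19226210127806, 'fy': 325.19226210127806, 'cx': 274.6697306445958, 'cy': 211.29563541756204, 'tool_from_camera': array([[-7.23880994e-04, -9.64575740e-01, -2.63805075e-01,
         6.61420367e-02],
       [ 9.99999204e-01, -4.25514248e-04, -1.18814885e-03,
         4.79284942e-04],
       [ 1.03380674e-03, -2.63805725e-01,  9.64575280e-01,
        -1.41508304e-01],
       [ 0.00000000e+00,  0.00000000e+00,  0.00000000e+00,
         1.00000000e+00]])}
```

View pics/scene0.png

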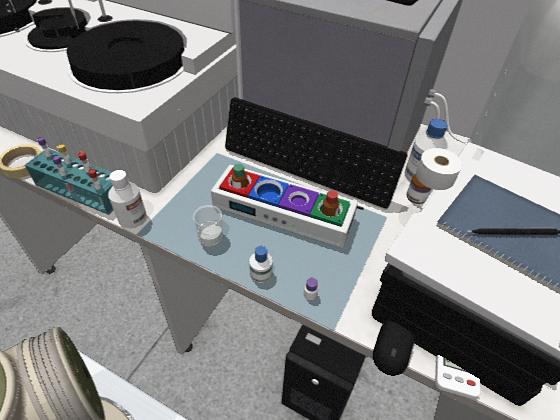

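View pics/side0.png

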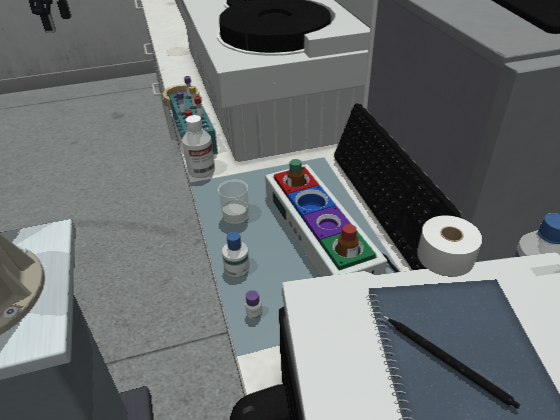

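The scene shows the dock with blocks in order red, blue, purple, green from left to right. The green cap is at (239,172) in red and the red cap at (331,200) in green. The beaker is at (209,225), the buffer cap at (261,254) and the vial cap at (312,285). The side view agrees, with caps at (295,167), (348,234), (234,242) and (252,298).

```bash
cat > h.py <<'E'
import cv2,numpy as np
from workcell import env,eyes
HUE={'red':[(0,8),(172,180)],'green':[(45,85)],'blue':[(100,118)],'purple':[(125,150)]}
def mask(p,c,smin=90):
    h=cv2.cvtColor(p,cv2.COLOR_RGB2HSV); m=np.zeros(p.shape[:2],bool)
    for a,b in HUE[c]: m|=(h[...,0]>=a)&(h[...,0]<=b)
    return m&(h[...,1]>smin)&(h[...,2]>40)
def cloud(d,k):
    v,u=np.mgrid[:d.shape[0],:d.shape[1]]
    X=np.stack([(u-k['cx'])/k['fx']*d,(v-k['cy'])/k['fy']*d,d],-1)
    return (X-k['t'])@k['R']
def plane(u,v,k,z):
    r=k['R'].T@np.array([(u-k['cx'])/k['fx'],(v-k['cy'])/k['fy'],1.]); o=-k['R'].T@k['t']
    return o+r*(z-o[2])/r[2]
E
python3 - <<'E'
from h import *
for n in ["scene","side"]:
    f=np.load(n+'.npz'); p,d=f['p'],f['d']; k=eyes.calibration(n); W=cloud(d,k)
    box=(d>0)&(W[...,0]>.3)&(W[...,0]<.75)&(W[...,1]>-.32)&(W[...,1]<.3)
    def top(c,z,zl):
        m=mask(p,c)&box&(abs(W[...,2]-z)<zl); q=W[m]
        return m,q
    for c,z in [('red',.1),('green',.1),('blue',.078),('purple',.046)]:
        m,q=top(c,z,.005)
        if c in('blue','purple'): q=q[q[:,0]<.5]
        if len(q): print(n,'cap',c,len(q),q.mean(0).round(4),np.ptp(q,axis=0).round(3))
    for c in HUE:
        m,q=top(c,.060,.006); 
        if c in('blue','purple'): q=q[q[:,0]>.48]
        if len(q)<10: print(c,len(q));continue
        r=cv2.minAreaRect(q[:,:2].astype(np.float32)); print(n,'block',c,len(q),np.round(r[0],4),np.round(r[1],3),round(r[2],1),q[:,2].mean().round(4))
    # beaker & dock
    q=W[box&(W[...,2]>.047)&(W[...,2]<.056)&(W[...,0]>.46)&(cv2.cvtColor(p,cv2.COLOR_RGB2HSV)[...,1]<50)]
    r=cv2.minAreaRect(q[:,:2].astype(np.float32)); print('dock',np.round(r[0],4),np.round(r[1],3),round(r[2],1))
    for (u,v) in ([(209,216),(209,240)] if n=='scene' else [(233,188),(235,214)]): print('beaker px',u,v,W[v,u].round(3),plane(u,v,k,.0).round(3),plane(u,v,k,.069).round(3))
E
```

```text
scene cap red 86 [ 0.6014 -0.1409  0.1001] [0.023 0.02  0.008]
scene cap green 68 [0.5778 0.0607 0.1001] [0.021 0.021 0.008]
scene cap blue 105 [ 0.4274 -0.0775  0.0782] [0.021 0.021 0.008]
scene cap purple 72 [ 0.4306 -0.1795  0.0462] [0.018 0.017 0.007]
scene block red 385 [0.5204 0.1354] [0.088 0.276] 39.4 0.0604
scene block green 442 [ 0.6029 -0.1399] [0.068 0.068] 6.4 0.0603
scene block blue 326 [ 0.5929 -0.0383] [0.068 0.136] 7.0 0.0601
scene block purple 560 [ 0.5921 -0.039 ] [0.067 0.136] 6.3 0.0605
dock [0.602  0.0296] [0.535 0.286] 88.7
beaker px 209 216 [0.479 0.074 0.039] [ 0.506  0.096 -0.   ] [0.459 0.056 0.069]
beaker px 209 240 [0.437 0.047 0.022] [0.451 0.059 0.   ] [0.409 0.023 0.069]
side cap red 127 [ 0.6026 -0.1418  0.0998] [0.021 0.022 0.007]
side cap green 75 [0.5795 0.0596 0.0995] [0.019 0.02  0.008]
side cap blue 124 [ 0.4292 -0.0776  0.0776] [0.02  0.023 0.007]
side cap purple 36 [ 0.4318 -0.1838  0.0448] [0.017 0.016 0.007]
side block red 389 [0.5197 0.1368] [0.086 0.279] 39.5 0.0604
side block green 668 [ 0.6038 -0.1388] [0.067 0.07 ] 5.9 0.0597
side block blue 359 [ 0.5918 -0.0374] [0.068 0.136] 5.7 0.06
side block purple 645 [ 0.5926 -0.0367] [0.067 0.137] 6.7 0.0603
dock [0.5968 0.0532] [0.481 0.285] 86.8
beaker px 233 188 [0.463 0.086 0.051] [0.473 0.154 0.   ] [0.459 0.062 0.069]
beaker px 235 214 [0.454 0.037 0.028] [0.459 0.07  0.   ] [ 0.446 -0.012  0.069]
```

```bash
python3 -m jog '[0.78,-1,0,0,0,0,0.3, 0.78,-1,0,0,0,0,0.3, 0.78,-1,0,0,0,0,0.3, 0.78,-1,0,0,0,0,0.3, 0.78,-1,0,0,0,0,0.3, 0.78,-1,0,0,0,0,0.3, 0.78,-1,0,0,0,0,0.3, 0.78,-1,0,0,0,0,0.3]' 30 && python3 -m jog '[0.5,-1,0,0,0,0,0.3, 0.5,-1,0,0,0,0,0.3, 0.5,-1,0,0,0,0,0.3, 0.5,-1,0,0,0,0,0.3, 0.5,-1,0,0,0,0,0.3, 0.5,-1,0,0,0,0,0.3, 0.5,-1,0,0,0,0,0.3, 0.5,-1,0,0,0,0,0.3]' && python3 -m jog '[0,-1,0,0,0,0,0.3, 0,-1,0,0,0,0,0.3, 0,-1,0,0,0,0,0.3, 0,-1,0,0,0,0,0.3, 0,-1,0,0,0,0,0.3, 0,-1,0,0,0,0,0.3, 0,-1,0,0,0,0,0.3]'
python3 - <<'E'
from h import *
s=env.get_state(); print(s['joint_pos'],s['tcp_pos'],s['orientation'],s['clock'],s['finger_gap'])
p,d=eyes.read_camera('wrist'); cv2.imwrite('pics/w1.png',p[:,:,::-1])
E
```

```text
clock: 0.77
tcp_pos: [0.3414, 0.3428, 0.2311]
orientation: [-0.0, 0.165, 0.986, -0.0]
wrist_force: [-0.6, 1.0, -0.2]
finger_gap: 0.0555
grip_force: 0.0
clock: 1.43
tcp_pos: [0.4399, 0.1452, 0.231]
orientation: [-0.001, 0.163, 0.987, 0.0]
wrist_force: [-0.5, 1.8, -0.3]
finger_gap: 0.0554
grip_force: 0.0
clock: 2.02
tcp_pos: [0.44, -0.0548, 0.2312]
orientation: [-0.0, 0.163, 0.987, 0.0]
wrist_force: [-0.1, 0.3, -0.3]
finger_gap: 0.0558
grip_force: 0.0
[-3.05839904e-01  5.91922919e-02 -2.67854857e-01  1.24434145e+00
  8.76055545e-04  2.09248024e-02] [ 0.43999892 -0.05475927  0.23119395] [-2.30945082e-04  1.62656546e-01  9.86682608e-01  4.75634588e-04] 2.0167 0.055759190438107134
```

View pics/w1.png

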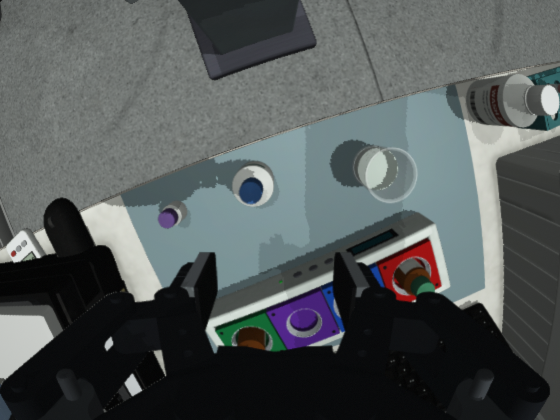

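The wrist picture shows the buffer cap at (250,188), the vial cap at (168,217), the beaker rim at (388,172), and the blocks green (250,345), purple (303,321) and red (415,275).

```bash
cat >> h.py <<'E'
from scipy.spatial.transform import Rotation as Ro
def wplane(u,v,s,z,k=eyes.calibration('wrist')):
    a=np.array([u-k['cx'],v-k['cy']]); r=np.hypot(*a); th=r/k['fx']
    c=np.r_[a/r*np.sin(th),np.cos(th)]; q=s['orientation']
    R=Ro.from_quat([q[1],q[2],q[3],q[0]]).as_matrix(); T=k['tool_from_camera']
    o=s['tcp_pos']+R@T[:3,3]; w=R@T[:3,:3]@c
    return o+w*(z-o[2])/w[2]
def blobs(p,c,mn=60,smin=90):
    n,_,st,ce=cv2.connectedComponentsWithStats(mask(p,c,smin).astype(np.uint8))
    return [(ce[i].round(1),st[i]) for i in range(1,n) if st[i,4]>mn]
E
python3 - <<'E'
from h import *
s=env.get_state(); p=cv2.imread('pics/w1.png')[:,:,::-1].copy()
for c,z in [('blue',.074),('purple',.042),('red',.06),('green',.098)]:
    for ce,st in blobs(p,c): print(c,ce,st,wplane(*ce,s,z).round(4))
print('beaker',wplane(388,172,s,.069))
E
```

```text
blue [250.7 190.6] [239 178  24  26 460] [ 0.4283 -0.0734  0.074 ]
blue [376.2 274.1] [369 263  15  25 153] [0.5539 0.021  0.074 ]
blue [331.9 303.4] [321 282  24  50 348] [ 0.5715 -0.0331  0.074 ]
purple [167.5 217.9] [159 209  18  19 256] [ 0.4322 -0.1755  0.042 ]
purple [303.  318.9] [ 266  288   74   62 2414] [ 0.6017 -0.072   0.042 ]
red [408.5 266.7] [ 376  239   65   63 1463] [0.5675 0.0621 0.06  ]
green [424.2 286.7] [416 279  18  17 198] [0.5744 0.0642 0.098 ]
green [252.1 330.5] [216 312  71  40 909] [ 0.5611 -0.1189  0.098 ]
beaker [0.45354782 0.05909626 0.069     ]
```

```bash
python3 -m jog '[-0.057,-0.104,0,0,0,0,0.3, -0.057,-0.104,-0.2,0,0,0,0.3, -0.057,-0.104,-0.4,0,0,0,0.3, -0.057,-0.104,-0.6,0,0,0,0.3, -0.057,-0.104,-0.75,0,0,0,0.3, -0.057,-0.104,-0.82,0,0,0,0.3, -0.057,-0.104,-0.885,0,0,0,0.3, -0.057,-0.104,-0.885,0,0,0,0.3, -0.057,-0.104,-0.885,0,0,0,0.3]' 30 && python3 -m jog '[0,0,0,0,0,0,-1, 0,0,0,0,0,0,-1, 0,0,0,0,0,0,-1, 0,0,0,0,0,0,-1, 0,0,0,0,0,0,-1, 0,0,0,0,0,0,-1, 0,0,0,0,0,0,-1, 0,0,0,0,0,0,-1]' 30
```

```text
clock: 2.82
tcp_pos: [0.4282, -0.0737, 0.054]
orientation: [-0.001, 0.16, 0.987, 0.0]
wrist_force: [0.3, -1.0, 1.1]
finger_gap: 0.0553
grip_force: 0.0
clock: 3.48
tcp_pos: [0.4298, -0.076, 0.0556]
orientation: [0.001, 0.162, 0.987, 0.0]
wrist_force: [-0.5, 2.2, 5.1]
finger_gap: 0.0219
grip_force: 28.9
```

```bash
python3 -m jog '[0,0,0.15,0,0,0,-1, 0,0,0.35,0,0,0,-1, 0,0,0.55,0,0,0,-1, 0.1,0.05,0.65,0,0,0,-1, 0.25,0.12,0.65,0,0,0,-1, 0.4,0.18,0.65,0,0,0,-1, 0.55,0.25,0.65,0,0,0,-1, 0.7,0.31,0.65,0,0,0,-1, 0.8,0.357,0.65,0,0,0,-1, 0.8,0.357,0.65,0,0,0,-1, 0.8,0.357,0.65,0,0,0,-1, 0.8,0.357,0.65,0,0,0,-1]'
python3 - <<'E'
from h import *
s=env.get_state(); print(s['tcp_pos'],s['finger_gap'])
p,d=eyes.read_camera('wrist'); cv2.imwrite('pics/w2.png',p[:,:,::-1])
np.savez('w2.npz',p=p,d=d,**{k:s[k] for k in('tcp_pos','orientation')})
for c,z in [('blue',.06),('purple',.06),('red',.06),('green',.06)]:
    for ce,st in blobs(p,c): print(c,ce,st,wplane(*ce,s,z).round(4))
E
```

```text
clock: 4.48
tcp_pos: [0.5877, -0.0048, 0.184]
orientation: [-0.001, 0.162, 0.987, -0.0]
wrist_force: [0.2, 0.3, -0.1]
finger_gap: 0.022
grip_force: 29.4
[ 0.58774469 -0.00478815  0.1839916 ] 0.02199134428522826
blue [276.6 187.2] [ 224  153  103   78 1707] [0.5746 0.0015 0.06  ]
blue [276.  190.4] [ 247  175   59   36 1268] [5.77e-01 1.00e-04 6.00e-02]
blue [274.9 277. ] [ 249  244   52   65 2689] [ 0.6524 -0.0264  0.06  ]
purple [ 63.7 112.8] [ 54 104  21  19 313] [ 0.44   -0.1631  0.06  ]
purple [201.7 230.1] [ 159  186   82   94 3100] [ 0.5894 -0.0728  0.06  ]
purple [207.8 233.7] [191 217  35  35 948] [ 0.5942 -0.0688  0.06  ]
red [346.1 170.3] [ 297  122   99  101 3399] [0.5792 0.0612 0.06  ]
red [339.2 167.9] [324 148  44  48 293] [0.5755 0.0561 0.06  ]
red [133.6 278.2] [119 263  30  31 663] [ 0.6137 -0.1592  0.06  ]
green [358.4 177.8] [343 163  32  31 789] [0.5886 0.0696 0.06  ]
green [150.  255.7] [ 105  218   87   84 1941] [ 0.5971 -0.1308  0.06  ]
```

View pics/w2.png

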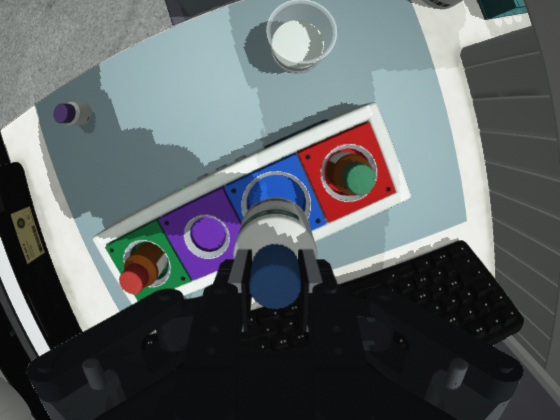

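The held buffer bottle is at (276,277), lined up over the blue well. The purple well ring is at (207,235) and the red ring at (348,172), both matching my estimates.

```bash
python3 -m jog '[0,0.004,-0.1,0,0,0,-1, 0,0.004,-0.2,0,0,0,-1, 0,0.004,-0.28,0,0,0,-1, 0,0.004,-0.34,0,0,0,-1, 0,0.004,-0.38,0,0,0,-1, 0,0.004,-0.41,0,0,0,-1, 0,0.004,-0.44,0,0,0,-1, 0,0.004,-0.46,0,0,0,-1, 0,0.004,-0.475,0,0,0,-1, 0,0.004,-0.48,0,0,0,-1, 0,0.004,-0.48,0,0,0,-1]'
```

```text
clock: 5.45
tcp_pos: [0.5888, -0.0038, 0.0885]
orientation: [0.0, 0.162, 0.987, 0.0]
wrist_force: [-0.0, 0.3, -0.9]
finger_gap: 0.0216
grip_force: 29.4
```

```bash
python3 -m jog '[0,0,0,0,0,0,0.2, 0,0,0,0,0,0,0.2, 0,0,0,0,0,0,0.2, 0,0,0,0,0,0,0.2, 0,0,0,0,0,0,0.2, 0,0,0.1,0,0,0,0.2, 0,0,0.25,0,0,0,0.2, 0,0,0.4,0,0,0,0.2, 0,0,0.55,0,0,0,0.2]' && python3 -m jog '[-0.785,-0.873,0,0,0,0,0.2, -0.785,-0.873,0,0,0,0,0.2, -0.785,-0.873,0,0,0,0,0.2, -0.785,-0.873,0,0,0,0,0.2, -0.785,-0.873,0,0,0,0,0.2, -0.785,-0.873,0,0,0,0,0.2, -0.785,-0.873,0,0,0,0,0.2, -0.785,-0.873,0,0,0,0,0.2]'
python3 - <<'E'
from h import *
s=env.get_state(); print(s['tcp_pos'],s['finger_gap'])
p,d=eyes.read_camera('wrist'); cv2.imwrite('pics/w3.png',p[:,:,::-1])
for c,z in [('blue',.108),('purple',.044)]:
    for ce,st in blobs(p,c): print(c,ce,st,wplane(*ce,s,z).round(4))
p,d=eyes.read_camera('side'); k=eyes.calibration('side'); W=cloud(d,k)
q=W[mask(p,'blue')&(d>0)&(W[...,2]>.09)&(W[...,2]<.13)&(W[...,0]>.5)&(W[...,0]<.65)&(abs(W[...,1])<.1)];print(len(q),q.mean(0),q.max(0))
E
```

```text
clock: 6.2
tcp_pos: [0.5883, -0.0037, 0.1994]
orientation: [-0.0, 0.162, 0.987, 0.0]
wrist_force: [1.0, -0.2, 0.0]
finger_gap: 0.0514
grip_force: 0.0
clock: 6.87
tcp_pos: [0.431, -0.1794, 0.1987]
orientation: [0.0, 0.164, 0.986, 0.0]
wrist_force: [-0.6, 0.0, -0.3]
finger_gap: 0.0514
grip_force: 0.0
[ 0.4310103 -0.1794415  0.1986992] 0.05141488925828277
blue [460.8 270.9] [435 244  58  68 953] [ 0.535  -0.0387  0.108 ]
blue [487.  297.7] [474 284  27  28 505] [ 0.5789 -0.0102  0.108 ]
purple [276.5 196.2] [267 186  20  21 334] [ 0.432  -0.1778  0.044 ]
purple [418.3 287.2] [389 271  55  31 806] [ 0.5794 -0.0617  0.044 ]
170 [ 0.58609649 -0.0086144   0.10417254] [0.59869888 0.00658005 0.1126564 ]
```

View pics/w3.png

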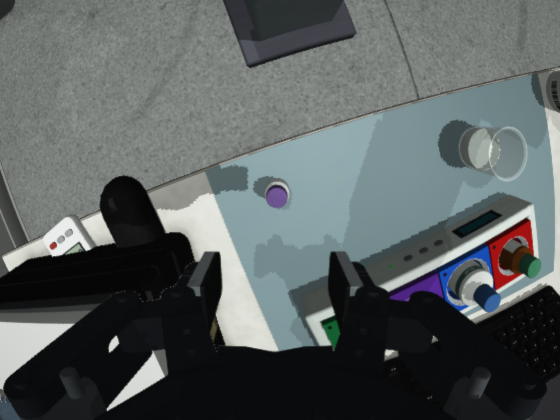

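The vial cap is at (276,196), as expected, and the blue cap at (487,298) now stands in the blue well. I'll check the clearance to the black box on the right before I descend.

Run:
```python
from h import *
for n in ['scene','side']:
    f=np.load(n+'.npz'); W=cloud(f['d'],eyes.calibration(n)); 
    m=(f['d']>0)&(W[...,0]>.33)&(W[...,0]<.53)&(W[...,1]<-.2)&(W[...,1]>-.4)&(W[...,2]>.02)
    for x in (.35,.4,.45,.5):
        q=W[m&(abs(W[...,0]-x)<.025)]; 
        if len(q): i=q[:,1].argmax(); print(n,x,q[i].round(3),q[:,2].max().round(3))
```

```text
scene 0.35 [ 0.375 -0.326  0.021] 0.032
scene 0.4 [ 0.423 -0.319  0.021] 0.039
scene 0.45 [ 0.455 -0.281  0.174] 0.182
scene 0.5 [ 0.478 -0.284  0.178] 0.195
side 0.35 [ 0.375 -0.325  0.021] 0.031
side 0.4 [ 0.423 -0.32   0.026] 0.037
side 0.45 [ 0.459 -0.28   0.176] 0.18
side 0.5 [ 0.475 -0.283  0.177] 0.195
```

```bash
python3 -m jog '[0.002,0,-0.2,0,0,0,0.2, 0.002,0,-0.4,0,0,0,0.2, 0.002,0,-0.6,0,0,0,0.2, 0.002,0,-0.72,0,0,0,0.2, 0.002,0,-0.79,0,0,0,0.2, 0.002,0,-0.826,0,0,0,0.2, 0.002,0,-0.826,0,0,0,0.2]' 25 && python3 -m jog '[0,0,0,0,0,0,-1, 0,0,0,0,0,0,-1, 0,0,0,0,0,0,-1, 0,0,0,0,0,0,-1, 0,0,0,0,0,0,-1, 0,0,0,0,0,0,-1, 0,0,0,0,0,0,-1]' 25
```

```text
clock: 7.55
tcp_pos: [0.4317, -0.1768, 0.0315]
orientation: [-0.001, 0.161, 0.987, 0.001]
wrist_force: [-0.5, 0.1, 0.4]
finger_gap: 0.051
grip_force: 0.0
clock: 8.13
tcp_pos: [0.4334, -0.179, 0.0344]
orientation: [0.002, 0.162, 0.987, -0.0]
wrist_force: [1.2, 1.6, 5.8]
finger_gap: 0.0192
grip_force: 24.8
```

```bash
python3 -m jog '[0,0,0.15,0,0,0,-1, 0,0,0.35,0,0,0,-1, 0,0,0.55,0,0,0,-1, 0.1,0.06,0.65,0,0,0,-1, 0.25,0.16,0.65,0,0,0,-1, 0.4,0.26,0.65,0,0,0,-1, 0.55,0.36,0.65,0,0,0,-1, 0.7,0.46,0.65,0,0,0,-1, 0.818,0.538,0.65,0,0,0,-1, 0.818,0.538,0.65,0,0,0,-1, 0.818,0.538,0.65,0,0,0,-1, 0.818,0.538,0.65,0,0,0,-1]'
python3 - <<'E'
from h import *
s=env.get_state(); print(s['tcp_pos'],s['finger_gap'])
p,d=eyes.read_camera('wrist'); cv2.imwrite('pics/w4.png',p[:,:,::-1])
for u,v in [(276,265)]: print(wplane(u,v,s,s['tcp_pos'][2]))
E
```

```text
clock: 9.13
tcp_pos: [0.5949, -0.0709, 0.1628]
orientation: [-0.001, 0.162, 0.987, -0.0]
wrist_force: [0.1, -0.5, 0.5]
finger_gap: 0.019
grip_force: 24.6
[ 0.59485114 -0.07089435  0.1627937 ] 0.018994941344052964
[ 0.59431214 -0.06974245  0.1627937 ]
```

View pics/w4.png

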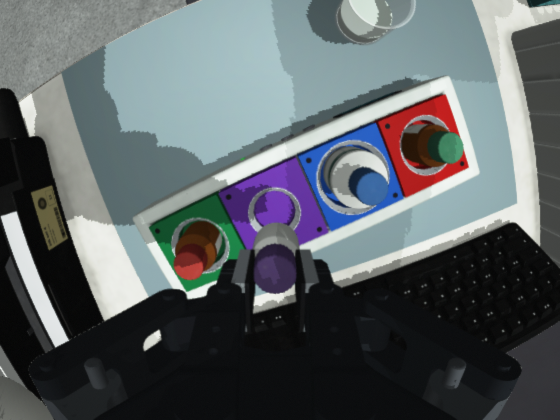

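The vial is held upright at (276,265), and the purple well ring is just behind it at (274,212). The buffer sits in the blue well.

```bash
python3 - <<'E'
from h import *
print(wplane(274,212,env.get_state(),.06))
E
python3 -m jog '[0,0,-0.12,0,0,0,-1, 0,0,-0.22,0,0,0,-1, 0,0,-0.28,0,0,0,-1, 0,0,-0.32,0,0,0,-1, 0,0,-0.35,0,0,0,-1, 0,0,-0.38,0,0,0,-1, 0,0,-0.395,0,0,0,-1, 0,0,-0.405,0,0,0,-1, 0,0,-0.41,0,0,0,-1, 0,0,-0.41,0,0,0,-1]'
```

```text
[ 0.59559036 -0.07199141  0.06      ]
clock: 10.02
tcp_pos: [0.5959, -0.0708, 0.0814]
orientation: [0.0, 0.162, 0.987, 0.0]
wrist_force: [0.1, 1.0, 0.3]
finger_gap: 0.0191
grip_force: 24.6
```

```bash
python3 -m jog '[0,0,-0.005,0,0,0,-1, 0,0,-0.005,0,0,0,0.2, 0,0,-0.005,0,0,0,0.2, 0,0,-0.005,0,0,0,0.2, 0,0,-0.005,0,0,0,0.2, 0,0,0.1,0,0,0,0.2, 0,0,0.25,0,0,0,0.2, 0,0,0.4,0,0,0,0.2, 0,0,0.5,0,0,0,0.2, 0.033,-0.355,0.5,0,0,0,0.2, 0.033,-0.355,0.5,0,0,0,0.2, 0.033,-0.355,0.5,0,0,0,0.2]' && python3 -m jog '[0,0,0,0,0,0,0.2, 0,0,0,0,0,0,0.2]'
python3 - <<'E'
from h import *
s=env.get_state(); print(s['tcp_pos'],s['finger_gap'])
p,d=eyes.read_camera('wrist'); cv2.imwrite('pics/w5.png',p[:,:,::-1])
for c,z in [('red',.098),('purple',.090),('blue',.108),('green',.098)]:
    for ce,st in blobs(p,c): print(c,ce,st,wplane(*ce,s,z).round(4))
E
```

```text
clock: 11.02
tcp_pos: [0.6034, -0.1467, 0.1818]
orientation: [0.002, 0.164, 0.986, -0.001]
wrist_force: [-0.4, 0.3, -1.5]
finger_gap: 0.0512
grip_force: 0.0
clock: 11.18
tcp_pos: [0.6019, -0.1416, 0.1808]
orientation: [-0.0, 0.162, 0.987, 0.0]
wrist_force: [-1.1, -1.2, 0.1]
finger_gap: 0.051
grip_force: 0.0
[ 0.60189004 -0.14163962  0.18079212] 0.051043775756245774
red [472.  114.9] [ 437   74   74   88 2067] [0.5732 0.0296 0.098 ]
red [278.2 216.5] [263 199  32  35 877] [ 0.6018 -0.1387  0.098 ]
purple [350.7 171.3] [ 300  122   99  101 4761] [ 0.5885 -0.078   0.09  ]
purple [340.8 171.5] [331 153  31  38 304] [ 0.5864 -0.0852  0.09  ]
blue [421.  141.2] [ 371   95   90   97 2742] [ 0.5795 -0.0254  0.108 ]
blue [408.2 164.3] [393 152  31  19 152] [ 0.5925 -0.0394  0.108 ]
green [499.  115.9] [485 104  29  25 633] [0.5799 0.0574 0.098 ]
green [277.5 202.1] [ 226  153  102  101 3354] [ 0.5916 -0.1358  0.098 ]
green [280.4 192.9] [254 181  48  30 264] [ 0.5859 -0.1317  0.098 ]
```

View pics/w5.png

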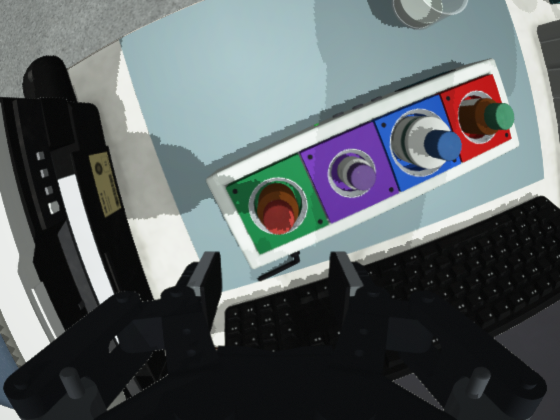

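The vial and buffer stand in their wells at (352,172) and (425,142). The red cap is at (278,217), right under the gripper.

```bash
python3 -m jog '[0,0.005,-0.15,0,0,0,0.2, 0,0.005,-0.3,0,0,0,0.2, 0,0.005,-0.42,0,0,0,0.2, 0,0.005,-0.47,0,0,0,0.2, 0,0.005,-0.497,0,0,0,0.2, 0,0.005,-0.497,0,0,0,0.2]' 25 && python3 -m jog '[0,0,0,0,0,0,-1, 0,0,0,0,0,0,-1, 0,0,0,0,0,0,-1, 0,0,0,0,0,0,-1, 0,0,0,0,0,0,-1, 0,0,0,0,0,0,-1, 0,0,0,0,0,0,-1]' 25
```

```text
clock: 11.73
tcp_pos: [0.6017, -0.1399, 0.0809]
orientation: [-0.001, 0.162, 0.987, 0.0]
wrist_force: [0.2, 0.5, -0.2]
finger_gap: 0.0511
grip_force: 0.0
clock: 12.32
tcp_pos: [0.6036, -0.1412, 0.0836]
orientation: [0.002, 0.162, 0.987, -0.0]
wrist_force: [-0.5, 1.7, 5.2]
finger_gap: 0.022
grip_force: 25.2
```

```bash
python3 -m jog '[0,0,0.15,0,0,0,-1, 0,0,0.35,0,0,0,-1, 0,0,0.5,0,0,0,-1, -0.15,0,0.55,0,0,0,-1, -0.3,0,0.55,0,0,0,-1, -0.45,0,0.55,0,0,0,-1, -0.6,0,0.55,0,0,0,-1, -0.75,0,0.55,0,0,0,-1, -0.86,0,0.5,0,0,0,-1, -0.86,0,0.35,0,0,0,-1, -0.86,0,0.2,0,0,0,-1, -0.86,0,0.1,0,0,0,-1]' && python3 -m jog '[0,0,-0.1,0,0,0,-1, 0,0,-0.18,0,0,0,-1, 0,0,-0.24,0,0,0,-1, 0,0,-0.265,0,0,0,-1, 0,0,-0.275,0,0,0,-1, 0,0,-0.282,0,0,0,-1, 0,0,-0.286,0,0,0,-1, 0,0,-0.286,0,0,0,-1]'
```

```text
clock: 13.32
tcp_pos: [0.4291, -0.1406, 0.1004]
orientation: [-0.0, 0.163, 0.987, -0.0]
wrist_force: [-0.6, -0.7, -0.1]
finger_gap: 0.0221
grip_force: 24.7
clock: 13.98
tcp_pos: [0.4309, -0.1411, 0.0456]
orientation: [0.001, 0.162, 0.987, -0.0]
wrist_force: [-0.9, 1.0, 4.0]
finger_gap: 0.0221
grip_force: 25.0
```

```bash
python3 -m jog '[0,0,0,0,0,0,0.2, 0,0,0,0,0,0,0.2, 0,0,0,0,0,0,0.2, 0,0,0,0,0,0,0.2, 0,0,0.1,0,0,0,0.2, 0,0,0.3,0,0,0,0.2, 0,0,0.5,0,0,0,0.2, 0,0,0.7,0,0,0,0.2, 0.1,0.15,0.8,0,0,0,0.2, 0.25,0.35,0.8,0,0,0,0.2, 0.4,0.55,0.8,0,0,0,0.2, 0.55,0.75,0.8,0,0,0,0.2]' && python3 -m jog '[0.195,0.25,0,0,0,0,0.2, 0.195,0.25,0,0,0,0,0.2, 0.195,0.25,0,0,0,0,0.2, 0.195,0.25,0,0,0,0,0.2, 0.195,0.25,0,0,0,0,0.2]'
python3 - <<'E'
from h import *
s=env.get_state(); print(s['tcp_pos'],s['finger_gap'])
p,d=eyes.read_camera('wrist'); cv2.imwrite('pics/w6.png',p[:,:,::-1])
for c,z in [('red',.06),('green',.098)]:
    for ce,st in blobs(p,c): print(c,ce,st,wplane(*ce,s,z).round(4))
E
```

```text
clock: 14.98
tcp_pos: [0.5266, -0.0097, 0.2056]
orientation: [0.001, 0.163, 0.987, -0.0]
wrist_force: [-0.1, -1.2, -0.2]
finger_gap: 0.0515
grip_force: 0.0
clock: 15.4
tcp_pos: [0.5636, 0.0389, 0.2041]
orientation: [-0.001, 0.162, 0.987, -0.0]
wrist_force: [-0.5, 0.0, 0.6]
finger_gap: 0.0513
grip_force: 0.0
[0.56363572 0.03894543 0.20413252] 0.05126510441693401
red [ 69.9 134.4] [ 58 123  25  23 464] [ 0.4334 -0.1338  0.06  ]
red [304.8 205.3] [ 259  161   93   92 2912] [0.5783 0.0629 0.06  ]
red [303.1 198.9] [284 186  43  39 243] [0.5721 0.0633 0.06  ]
green [310.4 218.6] [297 204  28  29 608] [0.5799 0.0636 0.098 ]
green [129.7 274.9] [  94  247   69   54 1809] [ 0.5797 -0.1059  0.098 ]
```

View pics/w6.png

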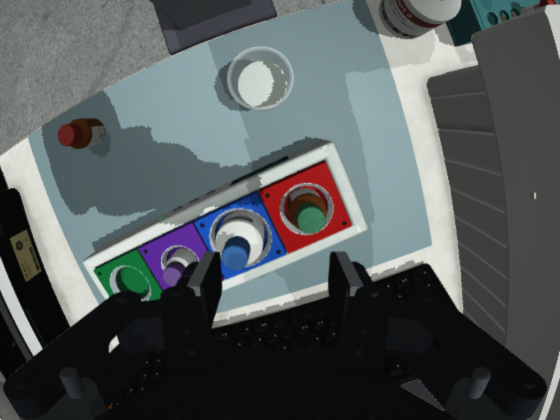

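The green cap is at (310,218) in the red well, and the red bottle stands on the bench at (80,133). The green well is empty at (130,285).

```bash
python3 -m jog '[0.078,0.112,0,0,0,0,0.1, 0.078,0.112,-0.15,0,0,0,0.1, 0.078,0.112,-0.3,0,0,0,0.1, 0.078,0.112,-0.45,0,0,0,0.1, 0.078,0.112,-0.55,0,0,0,0.1, 0.078,0.112,-0.6,0,0,0,0.1, 0.078,0.112,-0.613,0,0,0,0.1, 0.078,0.112,-0.613,0,0,0,0.1, 0.078,0.112,-0.613,0,0,0,0.1]' 25 && python3 -m jog '[0,0,0,0,0,0,-1, 0,0,0,0,0,0,-1, 0,0,0,0,0,0,-1, 0,0,0,0,0,0,-1, 0,0,0,0,0,0,-1, 0,0,0,0,0,0,-1, 0,0,0,0,0,0,-1]' 25
```

```text
clock: 16.2
tcp_pos: [0.5808, 0.061, 0.0835]
orientation: [0.001, 0.163, 0.987, 0.0]
wrist_force: [-0.2, 0.5, 1.0]
finger_gap: 0.0471
grip_force: 0.0
clock: 16.78
tcp_pos: [0.5812, 0.0615, 0.0835]
orientation: [0.002, 0.162, 0.987, 0.0]
wrist_force: [0.5, -0.4, 6.8]
finger_gap: 0.0223
grip_force: 25.3
```

```bash
python3 -m jog '[0,0,0.15,0,0,0,-1, 0,0,0.35,0,0,0,-1, 0,0,0.5,0,0,0,-1, 0.01,-0.1,0.5,0,0,0,-1, 0.03,-0.25,0.5,0,0,0,-1, 0.05,-0.4,0.5,0,0,0,-1, 0.07,-0.55,0.5,0,0,0,-1, 0.08,-0.7,0.5,0,0,0,-1, 0.1,-0.85,0.5,0,0,0,-1, 0.112,-1,0.5,0,0,0,-1, 0.112,-1,0.5,0,0,0,-1, 0.112,-1,0.5,0,0,0,-1]' && python3 -m jog '[0,0,0,0,0,0,-1, 0,0,0,0,0,0,-1]'
python3 - <<'E'
from h import *
s=env.get_state(); print(s['tcp_pos'],s['finger_gap'])
p,d=eyes.read_camera('wrist'); cv2.imwrite('pics/w7.png',p[:,:,::-1])
E
```

```text
clock: 17.78
tcp_pos: [0.6021, -0.14, 0.1815]
orientation: [-0.0, 0.164, 0.987, 0.0]
wrist_force: [-0.3, 1.3, 0.6]
finger_gap: 0.0221
grip_force: 24.7
clock: 17.95
tcp_pos: [0.602, -0.1374, 0.1818]
orientation: [-0.0, 0.162, 0.987, 0.0]
wrist_force: [-0.3, -0.8, -1.1]
finger_gap: 0.0221
grip_force: 24.7
[ 0.60201701 -0.13735347  0.1818326 ] 0.02209898280082337
```

View pics/w7.png

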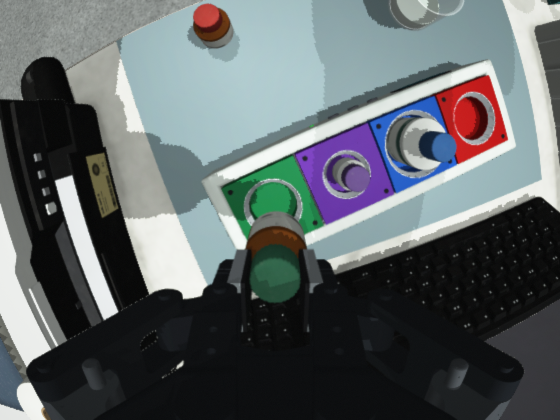

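The green bottle is held at (276,270), with the green well ring behind it at about (273,205). The red bottle on the bench is at (210,20) and the empty red well at (473,118).

```bash
python3 - <<'E'
from h import *
s=env.get_state();print(wplane(273,206,s,.06),wplane(473,118,s,.06),wplane(209,15,s,.06))
E
python3 -m jog '[0.006,-0.007,-0.12,0,0,0,-1, 0.006,-0.007,-0.24,0,0,0,-1, 0.006,-0.007,-0.32,0,0,0,-1, 0.006,-0.007,-0.37,0,0,0,-1, 0.006,-0.007,-0.41,0,0,0,-1, 0.006,-0.007,-0.44,0,0,0,-1, 0.006,-0.007,-0.46,0,0,0,-1, 0.006,-0.007,-0.475,0,0,0,-1, 0.006,-0.007,-0.485,0,0,0,-1, 0.006,-0.007,-0.49,0,0,0,-1, 0.006,-0.007,-0.493,0,0,0,-1]'
```

```text
[ 0.6029147  -0.13869584  0.06      ] [0.58189783 0.06039161 0.06      ] [ 0.43267348 -0.13659527  0.06      ]
clock: 18.92
tcp_pos: [0.6038, -0.14, 0.0837]
orientation: [0.0, 0.162, 0.987, -0.0]
wrist_force: [-0.8, 0.5, 0.0]
finger_gap: 0.0222
grip_force: 24.7
```

```bash
python3 -m jog '[0,0,0,0,0,0,0.2, 0,0,0,0,0,0,0.2, 0,0,0,0,0,0,0.2, 0,0,0,0,0,0,0.2, 0,0,0.1,0,0,0,0.2, 0,0,0.25,0,0,0,0.2, 0,0,0.4,0,0,0,0.2, 0,0,0.5,0,0,0,0.2, -0.2,0,0.5,0,0,0,0.2, -0.4,0,0.5,0,0,0,0.2, -0.55,0,0.5,0,0,0,0.2, -0.7,0,0.5,0,0,0,0.2]' && python3 -m jog '[-0.157,-0.005,0,0,0,0,0.2, -0.157,-0.005,0,0,0,0,0.2, -0.157,-0.005,0,0,0,0,0.2, -0.157,-0.005,0,0,0,0,0.2]'
python3 - <<'E'
from h import *
s=env.get_state(); print(s['tcp_pos'],s['finger_gap'])
p,d=eyes.read_camera('wrist'); cv2.imwrite('pics/w8.png',p[:,:,::-1])
for c,z in [('red',.06)]:
    for ce,st in blobs(p,c): print(c,ce,st,wplane(*ce,s,z).round(4))
p,d=eyes.read_camera('side'); k=eyes.calibration('side'); W=cloud(d,k)
q=W[mask(p,'green')&(d>0)&(W[...,2]>.085)&(W[...,2]<.13)&(W[...,0]>.5)&(W[...,0]<.65)];print(len(q),q.mean(0),q.max(0))
E
```

```text
clock: 19.92
tcp_pos: [0.4619, -0.1396, 0.1834]
orientation: [0.0, 0.162, 0.987, -0.0]
wrist_force: [-0.4, -1.7, -0.3]
finger_gap: 0.0512
grip_force: 0.0
clock: 20.25
tcp_pos: [0.4329, -0.1412, 0.184]
orientation: [0.001, 0.162, 0.987, -0.0]
wrist_force: [0.4, -0.0, 0.3]
finger_gap: 0.0513
grip_force: 0.0
[ 0.43286928 -0.14122676  0.18395757] 0.05132660430796003
red [275.9 199.2] [263 185  27  29 638] [ 0.4297 -0.1389  0.06  ]
red [492.2 267.7] [ 464  232   55   76 2195] [0.5737 0.0578 0.06  ]
186 [ 0.60134962 -0.1421329   0.09660053] [ 0.61247916 -0.12814483  0.10271515]
```

```bash
python3 -m jog '[-0.005,0,-0.2,0,0,0,0.2, -0.005,0,-0.4,0,0,0,0.2, -0.005,0,-0.55,0,0,0,0.2, -0.005,0,-0.64,0,0,0,0.2, -0.005,0,-0.68,0,0,0,0.2, -0.005,0,-0.695,0,0,0,0.2, -0.005,0,-0.695,0,0,0,0.2]' 25 && python3 -m jog '[0,0,0,0,0,0,-1, 0,0,0,0,0,0,-1, 0,0,0,0,0,0,-1, 0,0,0,0,0,0,-1, 0,0,0,0,0,0,-1, 0,0,0,0,0,0,-1, 0,0,0,0,0,0,-1]' 25
```

```text
clock: 20.93
tcp_pos: [0.4317, -0.1409, 0.0441]
orientation: [-0.0, 0.162, 0.987, 0.0]
wrist_force: [-0.0, 0.4, -0.0]
finger_gap: 0.0507
grip_force: 0.0
clock: 21.52
tcp_pos: [0.4324, -0.1414, 0.0457]
orientation: [0.002, 0.162, 0.987, -0.0]
wrist_force: [0.3, -0.1, 6.4]
finger_gap: 0.0218
grip_force: 25.1
```

```bash
python3 -m jog '[0,0,0.15,0,0,0,-1, 0,0,0.35,0,0,0,-1, 0,0,0.55,0,0,0,-1, 0,0,0.7,0,0,0,-1, 0.08,0.1,0.7,0,0,0,-1, 0.19,0.25,0.7,0,0,0,-1, 0.3,0.4,0.7,0,0,0,-1, 0.41,0.55,0.7,0,0,0,-1, 0.53,0.7,0.7,0,0,0,-1, 0.64,0.85,0.7,0,0,0,-1, 0.752,1,0.7,0,0,0,-1, 0.752,1,0.7,0,0,0,-1]' && python3 -m jog '[0,0,0,0,0,0,-1, 0,0,0,0,0,0,-1]'
python3 - <<'E'
from h import *
s=env.get_state(); print(s['tcp_pos'],s['finger_gap'])
p,d=eyes.read_camera('wrist'); cv2.imwrite('pics/w9.png',p[:,:,::-1])
E
```

```text
clock: 22.52
tcp_pos: [0.5846, 0.064, 0.1838]
orientation: [0.001, 0.16, 0.987, 0.001]
wrist_force: [0.2, -0.4, -0.3]
finger_gap: 0.022
grip_force: 24.8
clock: 22.68
tcp_pos: [0.5808, 0.0591, 0.184]
orientation: [-0.001, 0.162, 0.987, -0.0]
wrist_force: [0.3, -0.4, -0.6]
finger_gap: 0.0223
grip_force: 24.8
[0.58075257 0.05914345 0.18395162] 0.022339266675141495
```

View pics/w9.png

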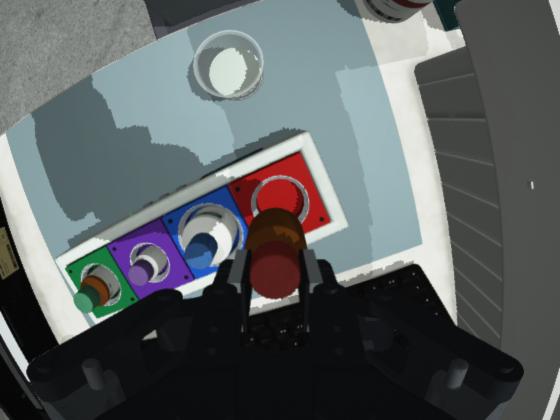

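The red bottle is held at (276,268), with the red well ring at about (280,202), slightly to the left in world +y.

```bash
python3 - <<'E'
from h import *
s=env.get_state();print(wplane(280,203,s,.06))
E
python3 -m jog '[0.003,0.015,-0.12,0,0,0,-1, 0.003,0.015,-0.24,0,0,0,-1, 0.003,0.015,-0.32,0,0,0,-1, 0.003,0.015,-0.37,0,0,0,-1, 0.003,0.015,-0.41,0,0,0,-1, 0.003,0.015,-0.44,0,0,0,-1, 0.003,0.015,-0.46,0,0,0,-1, 0.003,0.015,-0.475,0,0,0,-1, 0.003,0.015,-0.488,0,0,0,-1, 0.003,0.015,-0.498,0,0,0,-1, 0.003,0.015,-0.5,0,0,0,-1]'
```

```text
[0.58128151 0.06319879 0.06      ]
clock: 23.65
tcp_pos: [0.5822, 0.0622, 0.0844]
orientation: [0.0, 0.162, 0.987, 0.0]
wrist_force: [-0.5, -0.1, -0.9]
finger_gap: 0.0222
grip_force: 24.8
```

```bash
python3 -m jog '[0,0,-0.006,0,0,0,-1, 0,0,-0.006,0,0,0,0.1, 0,0,-0.006,0,0,0,0.1, 0,0,-0.006,0,0,0,0.1, 0,0,-0.006,0,0,0,0.1, 0,0,0.1,0,0,0,0.1, 0,0,0.25,0,0,0,0.1, 0,0,0.4,0,0,0,0.1, 0,0,0.6,0,0,0,0.1, -0.2,0.1,0.7,0,0,0,0.1, -0.4,0.2,0.7,0,0,0,0.1, -0.5,0.3,0.7,0,0,0,0.1]' && python3 -m jog '[0,0.6,0.1,0,0,0,0.1, 0,0.6,0.1,0,0,0,0.1, 0,0.6,0.1,0,0,0,0.1, 0,0.6,0.1,0,0,0,0.1, 0,0.6,0.1,0,0,0,0.1]'
python3 - <<'E'
from h import *
for n in ['scene','side']:
    p,d=eyes.read_camera(n); k=eyes.calibration(n); W=cloud(d,k)
    if n=='side': cv2.imwrite('pics/s9.png',p[:,:,::-1])
    for c,zt in [('red',.1),('green',.1),('blue',.11),('purple',.092)]:
        q=W[mask(p,c)&(d>0)&(W[...,2]>zt-.012)&(W[...,2]<.13)&(W[...,0]>.5)&(W[...,0]<.65)&(abs(W[...,1])<.2)]
        print(n,c,len(q),q.mean(0).round(4) if len(q) else '',q.max(0).round(3) if len(q) else '')
E
```

```text
clock: 24.65
tcp_pos: [0.4814, 0.1219, 0.2262]
orientation: [0.001, 0.163, 0.987, 0.0]
wrist_force: [-0.7, 0.5, -0.2]
finger_gap: 0.0471
grip_force: 0.0
clock: 25.07
tcp_pos: [0.4818, 0.2442, 0.2446]
orientation: [0.0, 0.16, 0.987, 0.0]
wrist_force: [0.8, -0.4, 0.2]
finger_gap: 0.0469
grip_force: 0.0
scene red 101 [0.5771 0.0607 0.0975] [0.59  0.073 0.102]
scene green 105 [ 0.5987 -0.1401  0.0983] [ 0.611 -0.129  0.104]
scene blue 97 [ 0.5839 -0.0063  0.108 ] [0.597 0.005 0.114]
scene purple 69 [ 0.591  -0.0729  0.09  ] [ 0.601 -0.063  0.095]
side red 124 [0.5799 0.059  0.097 ] [0.597 0.076 0.102]
side green 170 [ 0.6014 -0.1417  0.0975] [ 0.612 -0.128  0.102]
side blue 131 [ 0.5867 -0.0076  0.1072] [0.598 0.005 0.113]
side purple 83 [ 0.5944 -0.0761  0.0877] [ 0.608 -0.064  0.101]
```

View pics/s9.png

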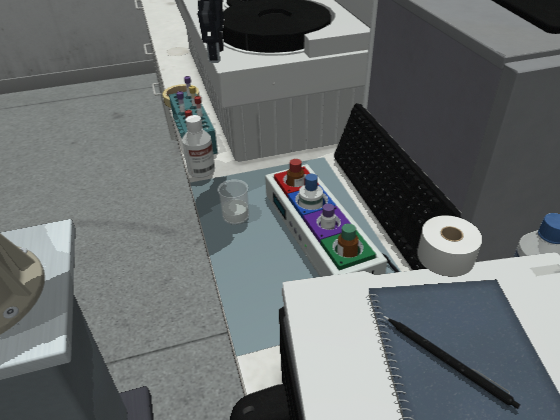

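All four bottles stand upright in their own blocks, with caps at (295,166), (311,184), (328,212) and (348,235). The beaker is untouched at (234,200), so I'm handing in.

```bash
python3 -c "
from workcell import env
print(env.hand_in())"
```

```text
the job is handed in; nothing more can be done
None
```

I swapped the two control bottles, loaded the buffer and the vial, and handed the job in at about 25 s; the last pictures show all four bottles upright and fully down in their own blocks and the beaker where it was, but the hand-in returned no verdict.

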